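# Roll down the instrument cover's trim strip

## Robot

A 6-joint arm with a two-finger parallel gripper is mounted at the origin on the work surface. World frame = base frame: x ahead of the robot, y to its left, z up, the work surface at z = 0. Lengths are in m, angles in rad, forces in N, time in s.
With the tool pointing down it reaches from about 0.25 to 0.775 m from the base axis. Payload 4 kg.
Tool frame: the origin (TCP) lies at the centre of the arm's flange, where the gripper is bolted on; the fingertips stand 199 mm ahead of it and the grasp point (between the pads) lies 180 mm ahead of it (robot.tcp_to_tips is the distance from the TCP to the fingertips, in m); z points along the fingers, y is the line along which they close (so a half turn about z gives the same grasp; the last joint's range is limited). The gripper opens to 94 mm and grips with 3 to 60 N. Pads are 16 mm wide; open, the fingers measure 119 mm over their backs; the gripper's body (75 mm by 177 mm) begins 78 mm behind the grasp point.
Start: joints at [1.151, 0.087, 1.371, -0, 1.684, -0.103], TCP at [0.171, 0.523, 0.405] pointing down, gripper open.
Joint ranges: [-3.1, 3.1], [-0.76, 2.03], [0.27, 2.55], [-1.08, 4.22], [0.17, 2.65], [-2.57, 2.57]. Speed limits (rad/s): [2.79, 2.79, 3.14, 3.14, 3.14, 3.14].

## Interface

Orientations are given as [roll, pitch, yaw] about the fixed x, y, z axes, in that order (R = Rz(yaw) Ry(pitch) Rx(roll)).
In Python, from bench import telemetry, snapshot, ticket, robot gives the robot as it stands.
- The arm moves only by the tool apply_moves, never from a script. Its argument "moves" is a list that holds one entry, the list of rows, each a list of 5 numbers: the shift along the tool's x, y, z in units of 50 mm (1.0 is 50 mm), then the turn about the tool's z in units of 10 degrees (1.0 is 10 degrees), then the closure, from 0 (fully open) to 1 (shut). A call has 1 to 10 rows; each row is the pose to reach, as a shift and turn from the pose commanded when the call began, along the tool's axes at that moment; what a row does not reach only later rows make up. A row lasts 1/8 s, in which the tool goes at most 62.5 mm and 10.7 degrees, less where a joint would pass 70% of its speed; a pose out of reach is approached as far as the arm can. A call with a gripper value outside its range is refused whole. The fingers move at their own pace and stop on an object; the grip force is fixed at half the most. Time passes only in rows, so rows that repeat a pose let the fingers close. It gives the time, the measured TCP pose, the force, the opening and the grip force at its end, in the units of the state.
- telemetry.get_obs(): the state, without advancing time (a new reading comes with each control period).
- snapshot(name): name is "scene" or "top"; returns a dict with "image" (384x512x3 uint8, red, green, blue), "fovy" (degrees; the focal length in pixels is half the picture's height over the tangent of half this angle, whatever the lens; pixels are square), "cx", "cy" (the principal point, pixels), "R" (3x3) and "t" (3): a world point X has camera coordinates R X + t. Camera axes: x right, y down, z forward; pixel columns grow to the right and rows downward; lengths in m; the calibration is good to about 2 mm. A picture is of the moment at which its call begins. There is no depth.
- ticket.close_job(): hands the job in; it is judged then, once.
The state is a dict: "time": time; "joint_positions": joint angles; "qvel": joint speeds; "joint_torque": joint torques, N m; "tool_pos": TCP position; "ee_rot": TCP orientation; "wrist_force": force on the tool from outside, world axes, zero at the start; "wrist_torque": the same for the moment, N m; "width": finger opening in m; "finger_force": force on a finger pad.
Only numpy, scipy, OpenCV 4.12 (cv2) and the standard library are available. Lean on these libraries where they do the work, as an engineer would, in place of code of your own. Each camera call takes 0.05 s, during which the arm holds its last target. There are 200 camera calls.

## Task

Take the hand roller out of its holder and roll the blue trim strip down along the edge of the white instrument cover, starting at the bright steel end cap and working section by section towards the black one, with firm but not cracking pressure, until every section sits home, level with the end caps. Press with the rolling wheel only, always rolling away from the steel cap, not with the gripper. Then stand the roller back upright in its holder and let go, leaving the jar, screwdriver and mouse alone.

Things in the scene. Friction and masses are not known exactly. Their poses are not given: they have to be found in the camera images.
- cover: White plastic instrument cover lying face up on rubber feet, fixed; 300 mm along its y, 200 mm along its x (-30 to +170 mm), white face 40 mm above its origin. The trim strip runs along its y at x = 0, from the bright steel end cap (y +109 to +125 mm) through six rigid blue sections to the black end cap (y -109 to -125 mm). Origin: straight below the middle of the strip.
- strip (a point): Nominal middle of the strip at home height, 70 mm above the cover's origin; axes as the cover's. Not exact: set screws leave the whole rail up to 5 mm higher or lower, and sloping along y by up to 3.5 mm up or down at its ends; this pose does not show that, it must be felt. The rail is bedded on rubber: it sinks 1 mm for every 14 N pressed on it and springs back.
- steel_end (a point): Nominal middle of the top of the bright steel end cap (24 by 16 mm), 117 mm along +y from the strip's middle; the rolling starts here. Both end caps are fixed to the rail and level with a section that is home.
- black_end (a point): Nominal middle of the top of the black plastic end cap (24 by 16 mm), 117 mm along -y from the strip's middle; the rolling ends here. The strip cracks if the roller bears on it with more than 32 N altogether; 14 to 22 N is a good firm rolling pressure.
- roller: Hand roller, about 0.33 kg, upright in its holder at the start. Origin: lowest point of its wheel; z up the handle. Black rubber wheel 44 mm in diameter, 26 mm wide, axle along its x, so it rolls along its y. Fork 38 mm wide (x), its cheeks reach down to 13 mm above the origin. Aluminium shoulder plate 60 (x) by 68 mm (y), from 46 to 52 mm above the origin.
- roller_grip (a point): Middle of the roller's square orange handle, 85 mm above the roller's origin; axes as the roller's. The handle is 26 by 26 mm and runs from 52 to 112 mm above the roller's origin.
- wheel (a joint): Turn of the roller's wheel on its axle, rad; 0 at the start. It turns freely, 1 rad for each 22 mm rolled; sign depends on the direction.
- holder: Fixed grey roller holder on a steel foot 110 by 120 by 4 mm: open-topped box 66 (x) by 74 mm (y) outside, 56 mm high, pocket 46 (x) by 54 mm (y), pocket floor 5 mm up. Origin: centre of its underside. The roller stands in it with axes along the holder's (or half a turn round), shoulder plate on the rim, the roller's origin then 10 mm above the holder's.
- jar: Jar with white cap, 56 mm in diameter, 75 mm tall; bystander. Origin: centre of its underside.
- screwdriver: Screwdriver lying on the bench; bystander. Origin at its underside.
- mouse: White computer mouse, 100 by 58 by 30 mm; bystander. Origin: centre of its underside.
- trim1 (a joint): How far blue trim section 1 is pressed down, in m: 0 = 5 mm proud, 0.005 = home against its stop. Starts 3.5 to 5 mm proud; resists with about 8 N until home and stays where pushed. 24 mm wide (x), 35 mm long, centred +90 mm along the cover's y from the strip's middle.
- trim2 (a joint): How far blue trim section 2 is pressed down, in m: 0 = 5 mm proud, 0.005 = home against its stop. Starts 3.5 to 5 mm proud; resists with about 8 N until home and stays where pushed. 24 mm wide (x), 35 mm long, centred +54 mm along the cover's y from the strip's middle.
- trim3 (a joint): How far blue trim section 3 is pressed down, in m: 0 = 5 mm proud, 0.005 = home against its stop. Starts 3.5 to 5 mm proud; resists with about 8 N until home and stays where pushed. 24 mm wide (x), 35 mm long, centred +18 mm along the cover's y from the strip's middle.
- trim4 (a joint): How far blue trim section 4 is pressed down, in m: 0 = 5 mm proud, 0.005 = home against its stop. Starts 3.5 to 5 mm proud; resists with about 8 N until home and stays where pushed. 24 mm wide (x), 35 mm long, centred -18 mm along the cover's y from the strip's middle.
- trim5 (a joint): How far blue trim section 5 is pressed down, in m: 0 = 5 mm proud, 0.005 = home against its stop. Starts 3.5 to 5 mm proud; resists with about 8 N until home and stays where pushed. 24 mm wide (x), 35 mm long, centred -54 mm along the cover's y from the strip's middle.
- trim6 (a joint): How far blue trim section 6 is pressed down, in m: 0 = 5 mm proud, 0.005 = home against its stop. Starts 3.5 to 5 mm proud; resists with about 8 N until home and stays where pushed. 24 mm wide (x), 35 mm long, centred -90 mm along the cover's y from the strip's middle.
There are look-alikes about, which are no part of the job. What is shaped like the roller but yellow is not meant. Of the things that look like the holder, take the one that is farthest to the robot's left at the start.

How it is judged:
By the outcome, as a careful person would: the job done as asked, in the order asked, and still so for the second after the job is handed in, with the robot touching nothing.
It also fails if it takes over 72 s, if anything falls off the work surface, if the arm or the gripper's body presses on something with over 40 N, if the wrist force passes 120 N, or if a joint passes its speed limit or range.

## Working session

There is one attempt and no reset: what is moved stays moved. The work goes in short steps, Python scripts to look and compute and a tool call to move; the robot and the scene stay as the last step left them, time stands still between calls to the robot, and variables do not carry over. Pictures are saved under pics/ and viewed, at most 10 in all, crops included, and the job is handed in when it is done.

Besides the shell and the picture viewer there is one more tool, called as name([rows], argument=value, ...), one row to a line, values as JSON. apply_moves: Moves the arm, as the interface text tells. Its arguments: {"type":"object","properties":{"moves":{"type":"array","items":{"type":"array","items":{"type":"array","items":{"type":"number"}}}}},"required":["moves"]}

```bash
mkdir -p pics; cat > h.py <<'E'
import numpy as np, cv2
from bench import telemetry, snapshot, ticket, robot
def cam(s):
    h=s["image"].shape[0]; f=h/2/np.tan(np.radians(s["fovy"])/2); return f
def ray(s,u,v,z):
    f=cam(s);R=np.array(s["R"]);t=np.array(s["t"])
    d=R.T@np.array([(u-s["cx"])/f,(v-s["cy"])/f,1]);c=-R.T@t
    return c+d*(z-c[2])/d[2]
def proj(s,X):
    f=cam(s);p=np.array(s["R"])@np.array(X)+np.array(s["t"]);return np.array([s["cx"]+f*p[0]/p[2],s["cy"]+f*p[1]/p[2]])
E
python3 - <<'E'
from h import *
import pickle
for n in("scene","top"):
    s=snapshot(n);pickle.dump(s,open(n+".pkl","wb"))
    cv2.imwrite(f"pics/{n}1.png",cv2.resize(s["image"][:,:,::-1],(800,600),interpolation=cv2.INTER_CUBIC))
    print(n,s["fovy"],s["cx"],s["cy"],-np.array(s["R"]).T@s["t"])
print(telemetry.get_obs())
E
```

```text
scene 49.285088451787175 261.0631317858352 188.10884732566456 [0.98001441 0.68920139 1.13198506]
top 49.85870460726324 258.3631446035843 193.61323046884152 [0.32427813 0.00493132 1.49165998]
{'time': 0.1, 'joint_positions': array([ 1.15089208e+00,  8.78662525e-02,  1.37202771e+00,  3.15806304e-05,
        1.68357609e+00, -1.03082870e-01]), 'qvel': array([-0.00258045, -0.0007872 , -0.0030535 ,  0.00027165,  0.00079042,
        0.00082368]), 'joint_torque': array([ 3.55104523e-03, -3.41251302e+01, -3.03301084e+01,  7.19995913e-02,
        3.04245693e-02, -1.20906975e-04]), 'tool_pos': array([0.17130627, 0.52254941, 0.40366722]), 'ee_rot': array([-3.13972844e+00, -2.24405606e-04,  2.82477459e+00]), 'wrist_force': array([ 0.28735988, -0.10364279, -0.46907416]), 'wrist_torque': array([-0.05302344, -0.014149  , -0.06409521]), 'finger_force': 0.0, 'width': 0.09400342678785607}
```

View pics/scene1.png

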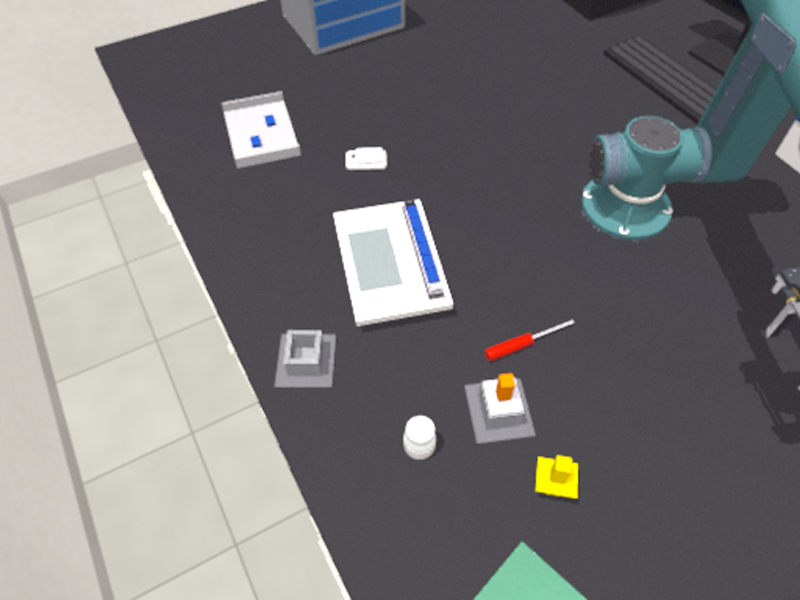

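View pics/top1.png

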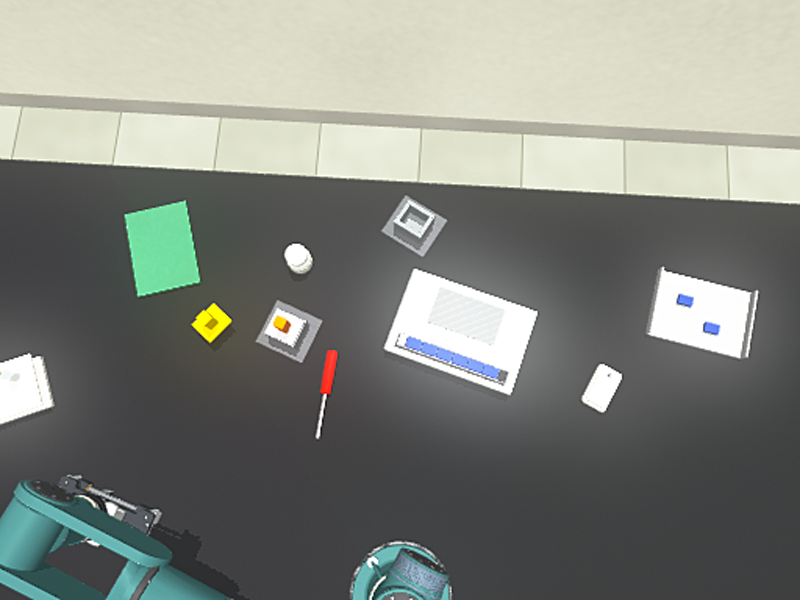

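Scene and top both show two holders. One, at top (288,330), holds the orange-handled roller. The other, at (414,225), is empty. The yellow look-alike roller is at (211,323). Robot left is image left in the top view, so the holder at (288,330) is farthest left and is the one meant. I'll confirm it in an enlarged crop.

```bash
python3 - <<'E'
from h import *
import pickle
s=pickle.load(open("top.pkl","rb"));im=s["image"][:,:,::-1]
a=cv2.resize(im[182:242,155:215],None,fx=10,fy=10,interpolation=cv2.INTER_CUBIC)
cv2.imwrite("pics/ca.png",a)
b=cv2.resize(im[165:265,240:350],None,fx=6,fy=6,interpolation=cv2.INTER_CUBIC)
c=pickle.load(open("scene.pkl","rb"))["image"][235:290,290:350,::-1]
cv2.imwrite("pics/cb.png",b)
cv2.imwrite("pics/cc.png",cv2.resize(c,None,fx=10,fy=10,interpolation=cv2.INTER_CUBIC))
E
```

```text
(no output)
```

View pics/ca.png

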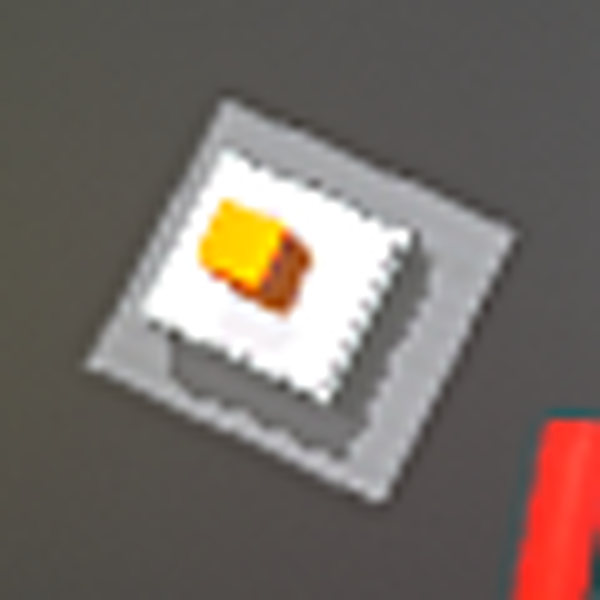

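View pics/cb.png

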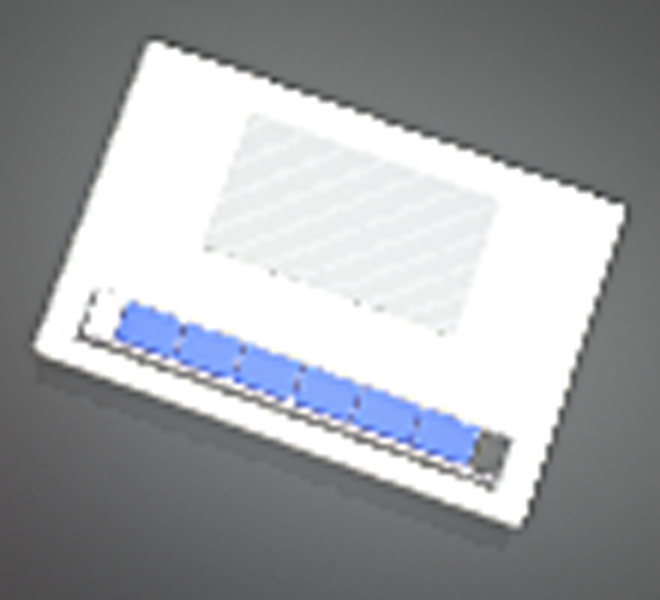

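View pics/cc.png

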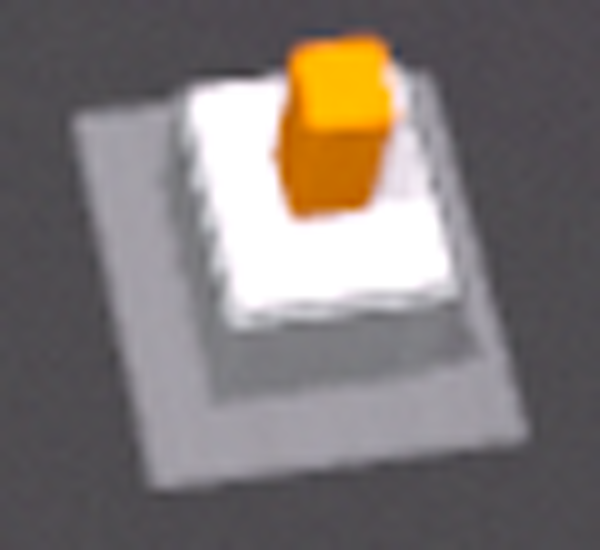

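The crops confirm it: orange handle, aluminium shoulder plate, grey holder on a steel foot with corners in crop A at (225,98), (517,232), (383,503) and (88,370). The cover's steel cap is at the left of the strip in crop B (~100,315) and the black cap at the right (~492,452). Next I want the scene crop of the cover.

```bash
python3 - <<'E'
from h import *
import pickle
c=pickle.load(open("scene.pkl","rb"))["image"][122:212,205:295,::-1]
cv2.imwrite("pics/cd.png",cv2.resize(c,None,fx=6.5,fy=6.5,interpolation=cv2.INTER_CUBIC))
E
```

```text
(no output)
```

View pics/cd.png

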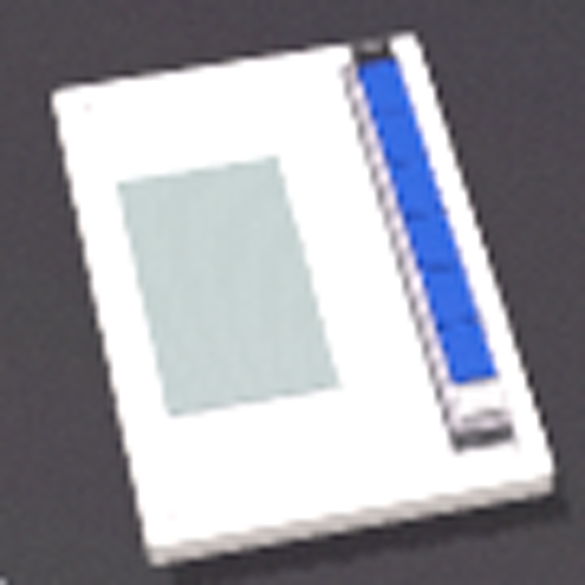

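```bash
cat > fit.py <<'E'
from h import *
import pickle
from scipy.optimize import least_squares
T=pickle.load(open("top.pkl","rb"));S=pickle.load(open("scene.pkl","rb"))
def px(p,k,o): return (np.array(p)+.5)/k-.5+np.array(o)
A=lambda p:(T,px(p,10,(155,182)));B=lambda p:(T,px(p,6,(240,165)))
C=lambda p:(S,px(p,10,(290,235)));D=lambda p:(S,px(p,6.5,(205,122)))
def fit(name,obs,yaw0,fz=False):
    def X(p,m):
        c,s=np.cos(p[2]),np.sin(p[2]);return [p[0]+c*m[0]-s*m[1],p[1]+s*m[0]+c*m[1],m[2]+(p[3] if fz else 0)]
    f=lambda p:np.ravel([proj(o[0],X(p,m))-o[1] for m,o in obs])
    r=least_squares(f,[.45,.05,yaw0]+([0] if fz else []),loss='soft_l1')
    print(name,r.x.round(4),"yawdeg",np.degrees(r.x[2]).round(2));print(f(r.x).reshape(-1,2).round(1).tolist())
foot=lambda sx,sy:(.055*sx,.06*sy,.004)
fA=[(foot(1,1),A((225,98))),(foot(1,-1),A((517,232))),(foot(-1,-1),A((383,503))),(foot(-1,1),A((88,370)))]
fC=[(foot(1,1),C((150,490))),(foot(1,-1),C((72,115))),(foot(-1,-1),C((435,72))),(foot(-1,1),C((528,437)))]
fit("footT",fA,-.4);fit("footS",fC,-.4);fit("foot",fA+fC,-.4)
pl=lambda sx,sy:(.030*sx,.034*sy,.062)
pA=[(pl(1,1),A((225,150))),(pl(1,-1),A((412,235))),(pl(-1,-1),A((328,402))),(pl(-1,1),A((145,318)))]
fit("plateT",pA,-.4)
hd=lambda sx,sy:(.013*sx,.013*sy,.122)
fit("handleT",[(hd(1,1),A((222,198))),(hd(1,-1),A((287,230))),(hd(-1,-1),A((265,290))),(hd(-1,1),A((200,258)))],-.4)
cb=[((.17,.15,.04),B((150,40))),((.17,-.15,.04),B((628,205))),((-.03,-.15,.04),B((522,525))),((-.03,.15,.04),B((35,348)))]
cd=[((.17,.15,.04),D((148,547))),((.17,-.15,.04),D((52,93))),((-.03,-.15,.04),D((415,33))),((-.03,.15,.04),D((552,478)))]
fit("coverT",cb,-.3);fit("coverS",cd,-.3);fit("cover",cb+cd,-.3)
st=lambda sx,sy:(.012*sx,.1075*sy,.074)
sb=[(st(1,1),B((128,300))),(st(-1,1),B((115,338))),(st(1,-1),B((485,428))),(st(-1,-1),B((472,465)))]
sd=[(st(1,1),D((450,385))),(st(-1,1),D((497,380))),(st(1,-1),D((357,62))),(st(-1,-1),D((398,58)))]
fit("stripT",sb,-.3);fit("stripS",sd,-.3);fit("strip",sb+sd,-.3);fit("stripz",sb+sd,-.3,True)
E
python3 fit.py
```

```text
footT [ 0.5583  0.2954 -0.3643] yawdeg -20.87
[[-0.1, 0.1], [-0.0, -0.1], [0.1, 0.1], [0.0, -0.2]]
footS [ 0.5599  0.2972 -0.3726] yawdeg -21.35
[[0.2, -0.3], [0.3, 0.0], [-0.5, 0.1], [-0.1, 0.2]]
foot [ 0.5592  0.2964 -0.3697] yawdeg -21.18
[[-0.2, -0.2], [-0.3, -0.2], [-0.3, -0.1], [-0.3, -0.6], [0.3, -0.6], [0.3, -0.2], [-0.5, -0.2], [0.0, -0.2]]
plateT [ 0.5569  0.2941 -0.3546] yawdeg -20.32
[[0.3, 1.1], [-1.1, 0.3], [-0.1, -1.0], [0.7, -0.3]]
handleT [ 0.5574  0.2943 -0.3187] yawdeg -18.26
[[0.2, -0.3], [0.7, -0.7], [-0.2, 0.3], [-0.7, 0.7]]
coverT [ 0.5125 -0.0834 -0.2863] yawdeg -16.4
[[0.3, 0.1], [-0.5, 0.2], [-0.1, -0.3], [0.3, 0.1]]
coverS [ 0.5113 -0.0846 -0.2911] yawdeg -16.68
[[-0.0, -0.2], [0.5, 0.3], [-0.2, 0.9], [-0.2, -0.7]]
cover [ 0.512  -0.0838 -0.2888] yawdeg -16.55
[[0.6, 0.2], [-0.3, 0.4], [-0.1, -0.0], [0.5, 0.1], [0.0, 0.2], [0.3, 0.6], [-0.4, 1.2], [-0.1, -0.4]]
stripT [ 0.5111 -0.0841 -0.2845] yawdeg -16.3
[[0.3, 0.0], [0.2, 0.1], [-0.2, -0.3], [-0.2, 0.1]]
stripS [ 0.5128 -0.082  -0.2929] yawdeg -16.78
[[-0.1, -0.2], [-0.0, -0.7], [-0.1, 0.8], [0.3, 0.3]]
strip [ 0.5117 -0.0835 -0.2889] yawdeg -16.55
[[0.2, -0.3], [0.0, -0.2], [-0.4, -0.4], [-0.5, 0.1], [0.0, -0.7], [0.2, -1.2], [-0.2, 0.4], [0.3, -0.0]]
stripz [ 0.5115 -0.0841 -0.2887 -0.0023] yawdeg -16.54
[[0.4, -0.1], [0.2, -0.0], [-0.4, -0.2], [-0.4, 0.2], [-0.0, -0.4], [0.1, -0.9], [-0.2, 0.8], [0.2, 0.3]]
```

```bash
cat >> h.py <<'E'
def go(base,target,):
    """base,target: (x,y,z,yawdeg) -> units in tool axes at base"""
    p=np.radians(base[3]);d=np.array(target[:3])-np.array(base[:3])
    return [round(float(v),3) for v in (d@[np.cos(p),np.sin(p),0]/.05,d@[np.sin(p),-np.cos(p),0]/.05,-d[2]/.05,-(target[3]-base[3])/10)]
def meas():
    o=telemetry.get_obs();return (*o["tool_pos"],np.degrees(o["ee_rot"][2]))
E
python3 - <<'E'
from h import *
m=meas();print(m)
print(go(m,(.558,.2952,.375,159.1)))
E
```

```text
(np.float64(0.17130626646289335), np.float64(0.522549411839944), np.float64(0.4036672177186982), np.float64(161.84766218615164))
[-8.766, -1.911, 0.573, 0.275]
```

apply_moves([
  [[-1.1, -0.24, 0.07, 0.03, 0], [-2.2, -0.48, 0.14, 0.07, 0], [-3.3, -0.72, 0.21, 0.1, 0], [-4.4, -0.96, 0.29, 0.14, 0], [-5.5, -1.2, 0.36, 0.17, 0], [-6.6, -1.44, 0.43, 0.2, 0], [-7.7, -1.68, 0.5, 0.24, 0], [-8.77, -1.91, 0.57, 0.28, 0], [-8.77, -1.91, 0.57, 0.28, 0], [-8.77, -1.91, 0.57, 0.28, 0]],
])

```text
time: 1.35
tool_pos: [0.558, 0.2954, 0.3755]
ee_rot: [-3.141, -0.002, 2.776]
wrist_force: [-0.6, 0.5, -0.5]
width: 0.0941
finger_force: 0.0
```

```bash
python3 - <<'E'
from h import *
m=meas();print(m,telemetry.get_obs()["wrist_force"])
print(go(m,(.558,.2952,.265,159.1)))
s=snapshot("scene")
cv2.imwrite("pics/s2.png",cv2.resize(s["image"][190:310,250:410,::-1],(800,600),interpolation=cv2.INTER_CUBIC))
E
```

```text
(np.float64(0.5580083376221918), np.float64(0.29541351887578166), np.float64(0.37548291133933703), np.float64(159.0411447403042)) [-0.57406513  0.51805791 -0.51996771]
[-0.001, -0.004, 2.21, -0.006]
```

View pics/s2.png

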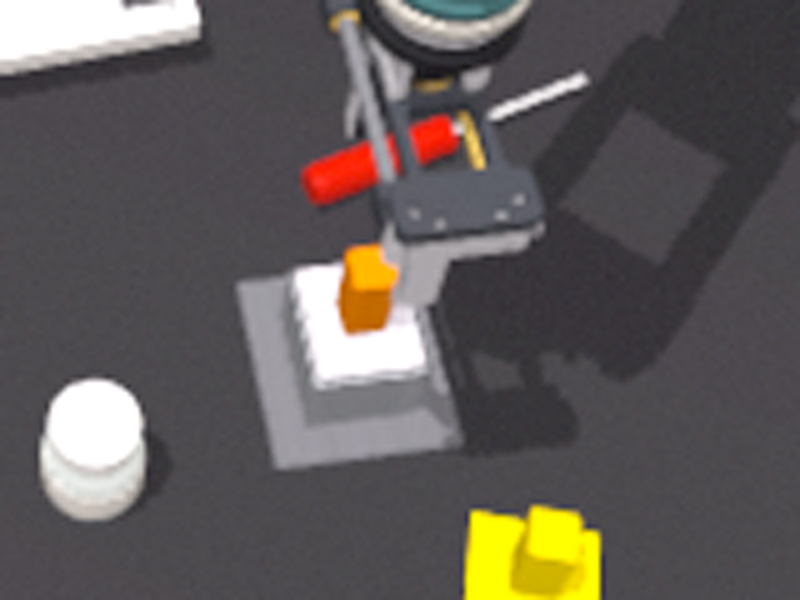

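The gripper stands above the orange handle at about (368,290), with the jar at (95,450) well clear. I'll descend and close.

apply_moves([
  [[0, 0, 0.6, 0, 0], [0, 0, 1.2, 0, 0], [0, 0, 1.7, 0, 0], [0, 0, 2.05, 0, 0], [0, 0, 2.2, 0, 0], [0, 0, 2.2, 0, 0], [0, 0, 2.2, 0, 0]],
])

```text
time: 2.28
tool_pos: [0.5586, 0.2955, 0.2676]
ee_rot: [3.14, 0.002, 2.776]
wrist_force: [0.1, 0.8, 0.2]
width: 0.0936
finger_force: 0.0
```

apply_moves([
  [[0, 0, 0, 0, 0.3], [0, 0, 0, 0, 0.5], [0, 0, 0, 0, 0.7], [0, 0, 0, 0, 1], [0, 0, 0, 0, 1], [0, 0, 0, 0, 1], [0, 0, 0, 0, 1], [0, 0, 0, 0, 1]],
])

```text
time: 3.28
tool_pos: [0.5583, 0.2955, 0.2662]
ee_rot: [3.141, 0.0, 2.776]
wrist_force: [0.3, 0.4, -0.1]
width: 0.0258
finger_force: 30.0
```

apply_moves([
  [[0, 0, -0.3, 0, 1], [0, 0, -0.8, 0, 1], [0, 0, -1.5, 0, 1], [0, 0, -2.3, 0, 1], [0, 0, -2.8, 0, 1], [0, 0, -3.0, 0, 1], [0, 0, -3.0, 0, 1]],
])

```text
time: 4.15
tool_pos: [0.5582, 0.2952, 0.4164]
ee_rot: [3.141, 0.0, 2.776]
wrist_force: [-0.0, 0.6, -5.3]
width: 0.0261
finger_force: 30.0
```

```bash
python3 - <<'E'
from h import *
m=meas();o=telemetry.get_obs();print(m,o["wrist_force"],o["width"])
s=(.5116,-.0838);y=np.radians(-16.55)
e=lambda d:(s[0]-np.sin(y)*d,s[1]+np.cos(y)*d)
print(e(.117),go(m,(*e(.117),.37,163.45)))
E
```

```text
(np.float64(0.5582330568258965), np.float64(0.295217196464924), np.float64(0.416387931810141), np.float64(159.04648945674936)) [-0.04249499  0.55504994 -5.30713821] 0.026094337529978227
(np.float64(0.5449276798486095), np.float64(0.028352867800643403)) [-1.66, -5.079, 0.928, -0.44]
```

```bash
python3 - <<'E'
from h import *
m=meas()
s=(.5116,-.0838);y=np.radians(-16.55)
e=lambda d:(s[0]-np.sin(y)*d,s[1]+np.cos(y)*d)
print(e(.1215),go(m,(*e(.1215),.345,163.45)))
E
```

```text
(np.float64(0.5462095136889407), np.float64(0.03266643963912967)) [-1.653, -4.99, 1.428, -0.44]
```

apply_moves([
  [[-0.25, -0.8, 0, -0.1, 1], [-0.55, -1.7, 0, -0.2, 1], [-0.9, -2.7, 0, -0.3, 1], [-1.2, -3.7, 0, -0.44, 1], [-1.5, -4.5, 0.3, -0.44, 1], [-1.62, -4.9, 0.8, -0.44, 1], [-1.64, -4.99, 1.2, -0.44, 1], [-1.64, -4.99, 1.38, -0.44, 1], [-1.64, -4.99, 1.38, -0.44, 1], [-1.64, -4.99, 1.38, -0.44, 1]],
])

```text
time: 5.4
tool_pos: [0.5459, 0.0334, 0.3479]
ee_rot: [3.141, 0.001, 2.854]
wrist_force: [-0.6, 0.3, -3.0]
width: 0.026
finger_force: 30.0
```

```bash
python3 - <<'E'
from h import *
m=meas();o=telemetry.get_obs();print(m,o["wrist_force"],o["width"])
s=(.5116,-.0838);y=np.radians(-16.55)
e=lambda d:(s[0]-np.sin(y)*d,s[1]+np.cos(y)*d)
print(go(m,(*e(.1215),.345,163.45)))
n=snapshot("scene")
cv2.imwrite("pics/s3.png",cv2.resize(n["image"][110:230,190:350,::-1],(800,600),interpolation=cv2.INTER_CUBIC))
E
```

```text
(np.float64(0.5458534384555118), np.float64(0.03344849806487767), np.float64(0.34793552776314596), np.float64(163.49637574938075)) [-0.61278235  0.29651417 -2.97197838] 0.025967014687321648
[-0.011, -0.013, 0.059, 0.005]
```

View pics/s3.png

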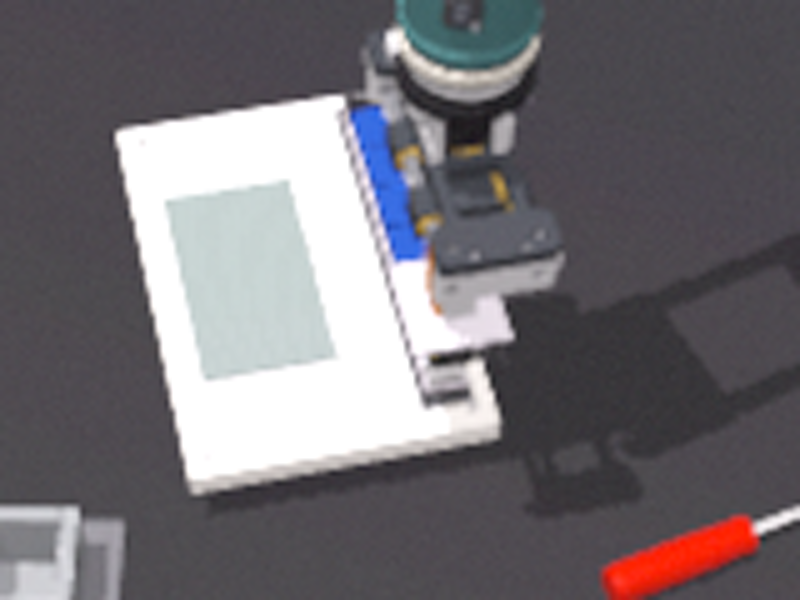

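Roller held upright with its wheel over the steel cap at about (450,365). Next I feel down in small steps.

apply_moves([
  [[-0.01, -0.01, 0.1, 0, 1], [-0.01, -0.01, 0.18, 0, 1], [-0.01, -0.01, 0.22, 0, 1], [-0.01, -0.01, 0.22, 0, 1], [-0.01, -0.01, 0.22, 0, 1]],
])

```text
time: 6.08
tool_pos: [0.546, 0.0323, 0.3363]
ee_rot: [3.141, 0.0, 2.853]
wrist_force: [-0.1, 0.1, -3.4]
width: 0.0259
finger_force: 30.0
```

apply_moves([
  [[0, 0, 0.02, 0, 1], [0, 0, 0.03, 0, 1], [0, 0, 0.03, 0, 1]],
])

```text
time: 6.45
tool_pos: [0.546, 0.0323, 0.3346]
ee_rot: [3.142, -0.0, 2.853]
wrist_force: [-0.2, -0.1, -3.4]
width: 0.0263
finger_force: 30.0
```

apply_moves([
  [[0, 0, 0.01, 0, 1], [0, 0, 0.02, 0, 1], [0, 0, 0.02, 0, 1]],
])

```text
time: 6.82
tool_pos: [0.546, 0.0323, 0.3336]
ee_rot: [3.142, -0.0, 2.853]
wrist_force: [0.4, -0.7, -3.7]
width: 0.0258
finger_force: 30.0
```

apply_moves([
  [[0, 0, 0.02, 0, 1], [0, 0, 0.03, 0, 1], [0, 0, 0.03, 0, 1]],
])

```text
time: 7.2
tool_pos: [0.546, 0.0323, 0.3321]
ee_rot: [3.142, -0.0, 2.853]
wrist_force: [-0.1, 0.6, -4.6]
width: 0.0261
finger_force: 30.0
```

apply_moves([
  [[0, 0, 0.02, 0, 1], [0, 0, 0.03, 0, 1], [0, 0, 0.03, 0, 1]],
])

```text
time: 7.58
tool_pos: [0.546, 0.0323, 0.3306]
ee_rot: [3.142, -0.0, 2.853]
wrist_force: [0.1, -0.7, -4.6]
width: 0.0259
finger_force: 30.0
```

apply_moves([
  [[0, 0, 0.02, 0, 1], [0, 0, 0.03, 0, 1], [0, 0, 0.03, 0, 1]],
])

```text
time: 7.95
tool_pos: [0.546, 0.0324, 0.3298]
ee_rot: [3.141, 0.001, 2.853]
wrist_force: [-0.6, 0.7, -0.9]
width: 0.0261
finger_force: 30.0
```

apply_moves([
  [[0, 0, 0.02, 0, 1], [0, 0, 0.02, 0, 1], [0, 0, 0.02, 0, 1]],
])

```text
time: 8.32
tool_pos: [0.546, 0.0324, 0.3293]
ee_rot: [3.141, 0.001, 2.853]
wrist_force: [-1.8, 1.4, 5.2]
width: 0.0259
finger_force: 30.0
```

apply_moves([
  [[0, 0, 0.015, 0, 1], [0, 0, 0.026, 0, 1], [0, 0, 0.026, 0, 1], [0, 0, 0.026, 0, 1]],
])

```text
time: 8.82
tool_pos: [0.5459, 0.0325, 0.3289]
ee_rot: [3.141, 0.002, 2.853]
wrist_force: [-3.5, 0.3, 8.8]
width: 0.0259
finger_force: 30.0
```

apply_moves([
  [[0, -0.04, 0.01, 0, 1], [0, -0.08, 0.014, 0, 1], [0, -0.12, 0.014, 0, 1], [0, -0.16, 0.014, 0, 1], [0, -0.16, 0.014, 0, 1]],
])

```text
time: 9.45
tool_pos: [0.5439, 0.0257, 0.3288]
ee_rot: [3.137, 0.003, 2.853]
wrist_force: [-2.5, 3.7, 9.4]
width: 0.0259
finger_force: 30.0
```

apply_moves([
  [[0, -0.04, 0.01, 0, 1], [0, -0.08, 0.02, 0, 1], [0, -0.12, 0.02, 0, 1], [0, -0.16, 0.02, 0, 1], [0, -0.16, 0.02, 0, 1]],
])

```text
time: 10.07
tool_pos: [0.5414, 0.0172, 0.3284]
ee_rot: [3.14, 0.003, 2.853]
wrist_force: [-4.2, 1.3, 12.6]
width: 0.0256
finger_force: 30.0
```

apply_moves([
  [[0, -0.06, 0.005, 0, 1], [0, -0.12, 0.005, 0, 1], [0, -0.18, 0.005, 0, 1], [0, -0.24, 0.005, 0, 1], [0, -0.24, 0.005, 0, 1]],
])

```text
time: 10.7
tool_pos: [0.538, 0.0055, 0.3283]
ee_rot: [3.141, 0.003, 2.853]
wrist_force: [-4.5, 2.1, 12.8]
width: 0.0259
finger_force: 30.0
```

apply_moves([
  [[0, -0.06, 0, 0, 1], [0, -0.12, 0, 0, 1], [0, -0.18, 0, 0, 1], [0, -0.24, 0, 0, 1], [0, -0.3, 0, 0, 1], [0, -0.3, 0, 0, 1]],
])

```text
time: 11.45
tool_pos: [0.534, -0.0078, 0.3284]
ee_rot: [3.137, 0.004, 2.853]
wrist_force: [-2.8, 4.3, 13.0]
width: 0.0261
finger_force: 30.0
```

apply_moves([
  [[0, -0.06, 0.005, 0, 1], [0, -0.12, 0.005, 0, 1], [0, -0.18, 0.005, 0, 1], [0, -0.24, 0.005, 0, 1], [0, -0.3, 0.005, 0, 1], [0, -0.3, 0.005, 0, 1]],
])

```text
time: 12.2
tool_pos: [0.5295, -0.0233, 0.3282]
ee_rot: [3.141, 0.004, 2.853]
wrist_force: [-3.5, 1.4, 12.8]
width: 0.026
finger_force: 30.0
```

apply_moves([
  [[0, -0.08, 0.005, 0, 1], [0, -0.16, 0.005, 0, 1], [0, -0.24, 0.005, 0, 1], [0, -0.32, 0.005, 0, 1], [0, -0.4, 0.005, 0, 1], [0, -0.5, 0.005, 0, 1], [0, -0.5, 0.005, 0, 1]],
])

```text
time: 13.08
tool_pos: [0.5226, -0.0471, 0.328]
ee_rot: [3.14, 0.005, 2.853]
wrist_force: [-3.1, 2.4, 13.2]
width: 0.0256
finger_force: 30.0
```

apply_moves([
  [[0, -0.08, 0.004, 0, 1], [0, -0.16, 0.004, 0, 1], [0, -0.24, 0.004, 0, 1], [0, -0.32, 0.004, 0, 1], [0, -0.4, 0.004, 0, 1], [0, -0.5, 0.004, 0, 1], [0, -0.5, 0.004, 0, 1]],
])

```text
time: 13.95
tool_pos: [0.5155, -0.071, 0.3279]
ee_rot: [3.139, 0.005, 2.853]
wrist_force: [-3.3, 2.7, 13.3]
width: 0.0259
finger_force: 30.0
```

apply_moves([
  [[0, -0.08, 0.004, 0, 1], [0, -0.16, 0.004, 0, 1], [0, -0.24, 0.004, 0, 1], [0, -0.32, 0.004, 0, 1], [0, -0.4, 0.004, 0, 1], [0, -0.5, 0.004, 0, 1], [0, -0.5, 0.004, 0, 1]],
])

```text
time: 14.82
tool_pos: [0.5084, -0.0957, 0.3277]
ee_rot: [-3.141, 0.005, 2.852]
wrist_force: [-4.1, 0.1, 13.3]
width: 0.0261
finger_force: 30.0
```

apply_moves([
  [[0, -0.08, 0.004, 0, 1], [0, -0.16, 0.004, 0, 1], [0, -0.24, 0.004, 0, 1], [0, -0.32, 0.004, 0, 1], [0, -0.4, 0.004, 0, 1], [0, -0.5, 0.004, 0, 1], [0, -0.5, 0.004, 0, 1]],
])

```text
time: 15.7
tool_pos: [0.5014, -0.1196, 0.3275]
ee_rot: [-3.14, 0.006, 2.852]
wrist_force: [-2.9, -0.0, 13.1]
width: 0.0257
finger_force: 30.0
```

```bash
python3 - <<'E'
from h import *
m=meas();d=np.array(m[:2])-[.5116,-.0838];y=np.radians(-16.55)
print(m,"lat,along",d@[np.cos(y),np.sin(y)],d@[-np.sin(y),np.cos(y)])
E
```

```text
(np.float64(0.5013853614427066), np.float64(-0.11963903928952137), np.float64(0.32750892886573857), np.float64(163.42681616760058)) lat,along 0.00041735914337964053 -0.03726394221492728
```

apply_moves([
  [[0, -0.08, 0.004, 0, 1], [0, -0.16, 0.004, 0, 1], [0, -0.24, 0.004, 0, 1], [0, -0.32, 0.004, 0, 1], [0, -0.4, 0.004, 0, 1], [0, -0.5, 0.004, 0, 1], [0, -0.5, 0.004, 0, 1]],
])

```text
time: 16.58
tool_pos: [0.4945, -0.1428, 0.3273]
ee_rot: [3.139, 0.006, 2.853]
wrist_force: [-2.1, 4.7, 13.3]
width: 0.0256
finger_force: 30.0
```

apply_moves([
  [[0, -0.08, 0.004, 0, 1], [0, -0.16, 0.004, 0, 1], [0, -0.24, 0.004, 0, 1], [0, -0.32, 0.004, 0, 1], [0, -0.4, 0.004, 0, 1], [0, -0.5, 0.004, 0, 1], [0, -0.5, 0.004, 0, 1]],
])

```text
time: 17.45
tool_pos: [0.4871, -0.1679, 0.3271]
ee_rot: [-3.139, 0.006, 2.852]
wrist_force: [-2.8, -0.2, 12.7]
width: 0.0258
finger_force: 30.0
```

apply_moves([
  [[0, -0.08, 0.004, 0, 1], [0, -0.16, 0.006, 0, 1], [0, -0.24, 0.006, 0, 1], [0, -0.32, 0.006, 0, 1], [0, -0.4, 0.006, 0, 1], [0, -0.5, 0.006, 0, 1], [0, -0.58, 0.006, 0, 1], [0, -0.58, 0.006, 0, 1]],
])

```text
time: 18.45
tool_pos: [0.4788, -0.1957, 0.3269]
ee_rot: [-3.139, 0.006, 2.852]
wrist_force: [-2.8, -0.1, 14.0]
width: 0.0261
finger_force: 30.0
```

apply_moves([
  [[0, 0, -0.1, 0, 1], [0, 0, -0.4, 0, 1], [0, 0, -1.0, 0, 1], [0, 0, -1.6, 0, 1], [0, 0, -1.8, 0, 1], [0, 0, -1.8, 0, 1]],
])

```text
time: 19.2
tool_pos: [0.4785, -0.1949, 0.4129]
ee_rot: [3.142, 0.0, 2.853]
wrist_force: [0.7, 0.2, -3.7]
width: 0.0258
finger_force: 30.0
```

```bash
python3 - <<'E'
from h import *
m=meas();print(m, go(m,(.5583,.2955,m[2],159.05)))
n=snapshot("scene")
t=snapshot("top")
a=cv2.resize(n["image"][115:215,205:305,::-1],(390,390),interpolation=cv2.INTER_CUBIC)
b=cv2.resize(t["image"][165:265,245:345,::-1],(390,390),interpolation=cv2.INTER_CUBIC)
cv2.imwrite("pics/s4.png",np.hstack([a,b]))
E
```

```text
(np.float64(0.4785338899181536), np.float64(-0.19487873841701533), np.float64(0.4129037874221603), np.float64(163.44911996338465)) [1.265, 9.856, -0.0, 0.44]
```

View pics/s4.png

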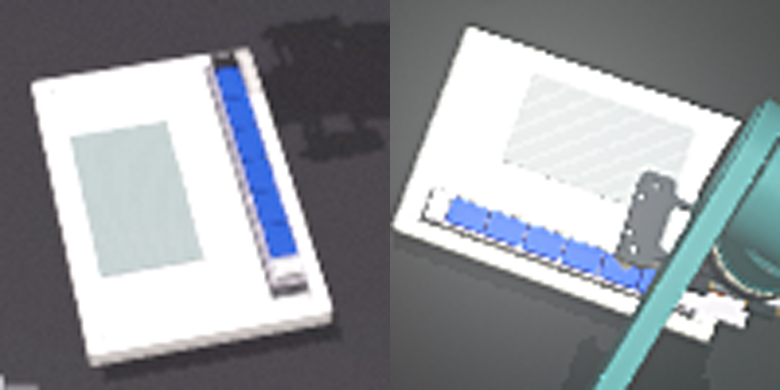

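The strip shows uniformly level with both caps, steel at (288,275) and black at (223,58) in the left view. The rolling force held at about 17 N on a smooth straight line. Now I return to the holder.

apply_moves([
  [[0.1, 0.6, 0, 0.1, 1], [0.23, 1.7, 0, 0.2, 1], [0.37, 2.8, 0, 0.3, 1], [0.5, 3.9, 0, 0.44, 1], [0.64, 5.0, 0, 0.44, 1], [0.8, 6.1, 0, 0.44, 1], [0.92, 7.2, 0, 0.44, 1], [1.06, 8.3, 0, 0.44, 1], [1.2, 9.3, 0, 0.44, 1], [1.26, 9.8, 0, 0.44, 1]],
])

```text
time: 20.55
tool_pos: [0.5574, 0.2956, 0.4102]
ee_rot: [-3.139, -0.003, 2.779]
wrist_force: [-0.4, -0.3, -2.4]
width: 0.0257
finger_force: 30.0
```

apply_moves([
  [[0, 0.05, 0, 0, 1], [0, 0.05, 0, 0, 1], [0, 0.05, 0, 0, 1]],
])

```text
time: 20.92
tool_pos: [0.5586, 0.2939, 0.4129]
ee_rot: [-3.141, -0.0, 2.774]
wrist_force: [-0.2, -0.0, -3.5]
width: 0.0256
finger_force: 30.0
```

```bash
python3 - <<'E'
from h import *
m=meas();print(m, go(m,(.5584,.2953,.2665,159.05)))
n=snapshot("scene")
cv2.imwrite("pics/s5.png",cv2.resize(n["image"][180:300,250:410,::-1],(800,600),interpolation=cv2.INTER_CUBIC))
E
```

```text
(np.float64(0.5586473428730409), np.float64(0.29392398174780643), np.float64(0.4129173098532629), np.float64(158.9572115747569)) [0.014, 0.024, 2.928, -0.009]
```

View pics/s5.png

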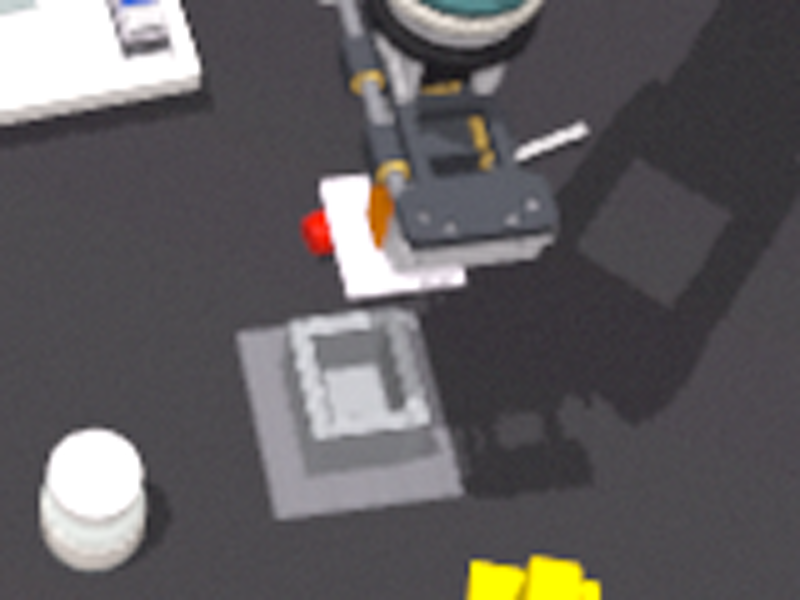

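The roller hangs above the empty pocket (355,390), with its shoulder plate parallel to the rim. I'll lower it.

apply_moves([
  [[0.01, 0.02, 0.6, 0, 1], [0.01, 0.02, 1.3, 0, 1], [0.01, 0.02, 1.7, 0, 1], [0.01, 0.02, 1.8, 0, 1], [0.01, 0.02, 1.8, 0, 1], [0.01, 0.02, 2.0, 0, 1], [0.01, 0.02, 2.2, 0, 1], [0.01, 0.02, 2.4, 0, 1], [0.01, 0.02, 2.4, 0, 1]],
])

```text
time: 22.1
tool_pos: [0.5581, 0.2961, 0.2913]
ee_rot: [-3.139, -0.002, 2.776]
wrist_force: [-0.0, 0.1, -4.3]
width: 0.0262
finger_force: 30.0
```

apply_moves([
  [[0, 0, 0.2, 0, 1], [0, 0, 0.36, 0, 1], [0, 0, 0.44, 0, 1], [0, 0, 0.44, 0, 1], [0, 0, 0.44, 0, 1]],
])

```text
time: 22.72
tool_pos: [0.5586, 0.2963, 0.2715]
ee_rot: [3.141, 0.0, 2.776]
wrist_force: [-0.2, 0.1, -3.6]
width: 0.0262
finger_force: 30.0
```

apply_moves([
  [[0, 0, 0.04, 0, 1], [0, 0, 0.08, 0, 1], [0, 0, 0.08, 0, 1], [0, 0, 0.08, 0, 1]],
])

```text
time: 23.22
tool_pos: [0.5584, 0.2963, 0.2672]
ee_rot: [3.141, 0.0, 2.776]
wrist_force: [0.6, -0.1, -3.6]
width: 0.0261
finger_force: 30.0
```

apply_moves([
  [[0, 0, 0.015, 0, 1], [0, 0, 0.025, 0, 1], [0, 0, 0.025, 0, 1]],
])

```text
time: 23.6
tool_pos: [0.5585, 0.2963, 0.2662]
ee_rot: [3.141, 0.0, 2.776]
wrist_force: [-0.2, -0.4, -2.1]
width: 0.0259
finger_force: 30.0
```

apply_moves([
  [[0, 0, 0.005, 0, 0.9], [0, 0, 0.005, 0, 0.6], [0, 0, 0.005, 0, 0.3], [0, 0, 0.005, 0, 0], [0, 0, 0.005, 0, 0], [0, 0, 0.005, 0, 0], [0, 0, 0.005, 0, 0]],
])

```text
time: 24.48
tool_pos: [0.5585, 0.2962, 0.2656]
ee_rot: [3.142, 0.0, 2.776]
wrist_force: [-0.3, -1.1, 0.2]
width: 0.0824
finger_force: 0.0
```

apply_moves([
  [[0, 0, -0.3, 0, 0], [0, 0, -0.9, 0, 0], [0, 0, -1.6, 0, 0], [0, 0, -2.4, 0, 0], [-0.3, 0, -3.0, 0, 0], [0.4, 0, -3.0, 0, 0], [1.5, 0, -3.0, 0, 0], [2.5, 0, -3.0, 0, 0], [3, 0, -3.0, 0, 0], [3, 0, -3.0, 0, 0]],
])

```text
time: 25.72
tool_pos: [0.4174, 0.3503, 0.417]
ee_rot: [3.14, 0.002, 2.778]
wrist_force: [0.2, -0.4, 0.8]
width: 0.0941
finger_force: 0.0
```

```bash
python3 - <<'E'
from h import *
print(meas(),telemetry.get_obs()["width"])
n=snapshot("scene")
cv2.imwrite("pics/s6.png",cv2.resize(n["image"][120:300,190:430,::-1],(800,600),interpolation=cv2.INTER_CUBIC))
E
```

```text
(np.float64(0.41738065784048434), np.float64(0.3503359285616499), np.float64(0.4169598637777032), np.float64(159.16952287132372)) 0.09411426267848488
```

View pics/s6.png

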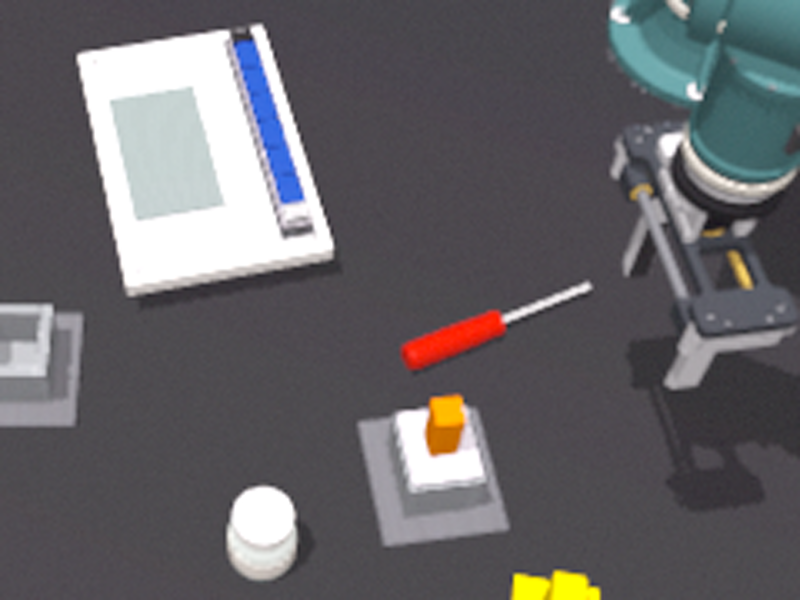

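The roller stands upright in its own holder at (443,440). The jar and screwdriver haven't moved, and the gripper is clear. Handing in.

```bash
python3 -c "
from bench import ticket
print(ticket.close_job())"
```

```text
the job is handed in; nothing more can be done
None
```

I rolled the strip from the steel cap to the black cap at about 17 N, stood the roller back upright in its holder, let go and handed the job in at about 26 s; that every section is home rests on the steady force and height readings, because the pictures can't resolve it to the millimetre.

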